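Start the steriliser on the espresso parts

ROBOT

A 6-joint arm with a two-finger parallel gripper is mounted at the origin on a cart in front of the work surface, level with it; the furniture and walls round the work are solid. World frame = base frame: x ahead of the robot, y to its left, z up, the work surface at z = 0. Lengths are in mm, angles in rad, forces in N, time in s.
With the tool pointing down it reaches from about 275 to 1000 mm from the base axis. Payload 8.4 kg.
Tool frame: the origin (TCP) lies between the finger pads, 19 mm behind the fingertips; this is the grasp point; z points along the fingers, y is the line along which they close (so a half turn about z gives the same grasp; the last joint's range is limited). The gripper opens to 85 mm and grips with 20 to 120 N. Pads are 22 mm wide; open, the fingers measure 114 mm over their backs; the gripper's body (76 mm by 85 mm) begins 54 mm behind the grasp point. The pads swing forward as they close: fully open they stand 13 mm farther back than shut.
Start: joints at [-1.319, 0.353, 1.633, -0, 1.155, -0.002], TCP at [156.926, -604.981, 249.981] pointing down, gripper open.
Joint ranges: [-2.63, 2.63], [-0.92, 2.1], [0.06, 2.66], [-1.3, 4.44], [0, 2.69], [-3.02, 3.02]. Speed limits (rad/s): [2.22, 2.22, 2.79, 3.14, 3.14, 3.14].

INTERFACE

Orientations are given as [roll, pitch, yaw] about the fixed x, y, z axes, in that order (R = Rz(yaw) Ry(pitch) Rx(roll)).
In Python, from rig import r, cam, readout gives the robot as it stands (r), with the cameras (cam) and the readings (readout).
- The arm moves only by the shell command python3 steer.py 'ROWS' [FORCE]. ROWS is a JSON list that holds a single list of rows (three levels of brackets), with 1 to 5 rows, each of 7 numbers: a rotation vector rx, ry, rz in normalised numbers (1 is 4 rad), then dx, dy, dz in fractions of the full range, 1 being 80 cm, then the opening from 0.0 (shut) to 1.0 (fully open); each row shifts and turns the commanded pose from where the row before left it, along the tool's axes as they then stand; what a row does not reach is not made up. A row lasts 1/12 s, in which the tool goes at most 41.7 mm and 0.125 rad, less where a joint would pass 70% of its speed; a pose out of reach is approached as far as the arm can. The fingers move at their own pace and stop on an object; FORCE is the grip in N (left out, the last holds). Time passes only in rows, so rows that do not move let the fingers close. It prints the time, the measured TCP pose, the force, the opening and the grip force at its end. A shift or turn number past 1, either way, is cut back to 1. Input that does not fit is refused with a message, and nothing moves.
- readout.sense(): the state, without advancing time (a new reading comes with each control period).
- cam.grab_frame(name): name is "side" or "top"; returns the picture (400x640x3 uint8, red, green, blue); there is no depth.
- cam.camera_params(name): a dict with "fx", "fy", "cx", "cy" (pixels), "dist_coeffs" ([k1, k2, p1, p2, k3] as OpenCV has them; the pictures are not rectified), "rvec" (rotation vector, rad) and "tvec" (3), from world to camera coordinates, as OpenCV has them. Camera axes: x right, y down, z forward; pixel columns grow to the right and rows downward; lengths in mm; the calibration is good to about 2 mm. A picture is of the moment at which its call begins. camera_params takes no time and is no camera call.
- r.sign_off(): hands the job in; it is judged then, once.
The state is a dict: "clock": time; "qpos": joint angles; "qvel": joint speeds; "joint_efforts": joint torques, N m; "eef_pos": TCP position; "tcp_rot": TCP orientation; "contact_force": force on the tool from outside, world axes, zero at the start; "wrist_torque": the same for the moment, N m; "opening": opening from 0.0 (shut) to 1.0 (fully open); "grasp_force": force on a finger pad.
Only numpy, scipy, OpenCV 4.12 (cv2) and the standard library are available. Lean on these libraries where they do the work, as an engineer would, in place of code of your own. Each camera call takes 0.05 s, during which the arm holds its last target. There are 200 camera calls.

TASK

One of the steriliser's two open drawers holds the washed filter basket and shower screen. With the fingertips push that drawer fully home without slamming it, then start its bay: point down at the touch-free start eye above that same drawer, fingertips two or three centimetres above it without touching, for two full seconds, and draw the hand at least 15 cm away. The drawer with the blue cup is still being loaded, so leave it open where it is and do not point at its eye; grasp and lift nothing, and leave everything else where it stands.

Things in the scene. Friction and masses are not known exactly. Their poses are not given: they have to be found in the camera images.
- steriliser: low two-drawer UV steriliser, stainless case 170 mm deep (x), 320 mm wide (y), 92 mm high, fixed to the table. Origin under its centre; x points to its rear, y to its left seen by the robot, z up. The case's front face is at its x = -85 mm; a closed drawer's front panel stands 14 mm proud of it. The left drawer is centred at its y = +78 mm, the right one at y = -78 mm
- left_drawer (a joint): how far the left drawer stands open (m): 0 fully home, at most 0.12, about 0.10 at the start. Runs straight along the steriliser's x axis, stiff by about 2 N plus a light damper, and stays where it is left; it neither latches nor springs back
- right_drawer (a joint): how far the right drawer stands open (m): 0 fully home, at most 0.12, about 0.10 at the start. Runs straight along the steriliser's x axis, stiff by about 2 N plus a light damper, and stays where it is left; it neither latches nor springs back
- left_front (a point): centre of the outer face of the left drawer's aluminium front panel (150 mm wide, 60 mm high, 14 mm thick; upright, facing the steriliser's -x). The point is 50 mm above the table and moves with the drawer; the panel reaches from 16 to 76 mm above the table
- right_front (a point): centre of the outer face of the right drawer's aluminium front panel (150 mm wide, 60 mm high, 14 mm thick; upright, facing the steriliser's -x). The point is 50 mm above the table and moves with the drawer; the panel reaches from 16 to 76 mm above the table
- left_eye: left start eye: round touch-free sensor, 34 mm across with a green ring and a black lens, facing straight up on the black strip on top of the steriliser, centred behind the left drawer's front. Origin at the centre of its foot on the case's top, 92 mm above the table; the lens stands 6 mm above that
- right_eye: right start eye: round touch-free sensor, 34 mm across with a green ring and a black lens, facing straight up on the black strip on top of the steriliser, centred behind the right drawer's front. Origin at the centre of its foot on the case's top, 92 mm above the table; the lens stands 6 mm above that
- basket: round steel filter basket, 69 mm across, 26 mm high, loose in one of the drawers (left or right varies); origin under its centre
- screen: shower screen: flat steel disc, 57 mm across, 8 mm thick, in the same drawer as the basket; origin under its centre
- cup_blue: pale blue cup, 61 mm wide, 89 mm with its handle, 52 mm high, in the other drawer; origin under its middle
- cup_green: the green cup waiting on the table: 59 mm wide, 88 mm with its handle, 54 mm high; origin under it; a bystander
- pitcher: steel milk pitcher, 90 x 127 mm with its handle, 104 mm high; origin under it; a bystander. Behind it, in the right rear corner of the table, stands a fixed spray bottle, 278 mm high
- tamper: coffee tamper, steel foot 58 mm across, black knob, 90 mm high; origin under its centre; a bystander
- portafilter: portafilter, steel bowl with a black handle, 227 mm long along its y axis, 72 mm high; origin under its middle; a bystander. Behind it, in the left rear corner of the table, stands a fixed white tub, 200 mm high
- gasket: black rubber ring, 72 mm across, 8 mm thick, flat on the table; origin under its centre; a bystander
- box_cutter: yellow box cutter, 176 mm long along its y axis, 19 mm high; origin under its middle; a bystander

How it is judged (in metres and radians):
On the way, in this order (a step that is already met when the one before it is completed fails the run):
1. the drawer with the basket and screen is fully home (((y of basket in the frame of steriliser above 0 m and value of joint left_drawer below 0.004 m) or (y of basket in the frame of steriliser below 0 m and value of joint right_drawer below 0.004 m))), for 0.2 s.
2. the tool point dwells just above that drawer's start eye, touching nothing (((y of basket in the frame of steriliser above 0 m and value of joint left_drawer below 0.004 m and horizontal distance between the grasp point and left_eye below 0.02 m and z of the grasp point in the frame of left_eye between 0.018 and 0.085 m and contact force between each of the arm, the fingers and steriliser below 0.3 N) or (y of basket in the frame of steriliser below 0 m and value of joint right_drawer below 0.004 m and horizontal distance between the grasp point and right_eye below 0.02 m and z of the grasp point in the frame of right_eye between 0.018 and 0.085 m and contact force between each of the arm, the fingers and steriliser below 0.3 N))), for 1.7 s.
At the end, for the whole second after the job is handed in: The drawer with basket and screen is home within 4 mm, both in it; the tool point stayed 1.7 s within 20 mm sideways of its eye and 18 to 85 mm above the eye's foot without contact, then went over 120 mm away; the cup's drawer stays open, cup inside; nothing else moved (((y of basket in the frame of steriliser between 0 and 0.146 m and value of joint left_drawer below 0.004 m and value of joint right_drawer above 0.08 m and distance between the grasp point and left_eye above 0.12 m and y of each of basket, screen in the frame of steriliser above 0.01 m and z of each of basket, screen, cup_blue in the frame of steriliser below 0.035 m and y of screen in the frame of steriliser below 0.146 m and y of cup_blue in the frame of steriliser between -0.146 and -0.01 m) or (y of basket in the frame of steriliser between -0.146 and 0 m and value of joint right_drawer below 0.004 m and value of joint left_drawer above 0.08 m and distance between the grasp point and right_eye above 0.12 m and y of each of basket, screen in the frame of steriliser below -0.01 m and z of each of basket, screen, cup_blue in the frame of steriliser below 0.035 m and y of screen in the frame of steriliser above -0.146 m and y of cup_blue in the frame of steriliser between 0.01 and 0.146 m)) and linear speed of each of basket, screen below 0.02 m/s); the robot touches nothing.
It fails at once if a start eye is touched (contact force between any of the fingers, the arm and left_eye above 0.3 N or contact force between any of the fingers, the arm and right_eye above 0.3 N).
It fails at once if the cup's drawer is moved by more than 10 mm, or its eye is closely pointed at ((y of basket in the frame of steriliser above 0 m and ((horizontal distance between the grasp point and right_eye below 0.02 m and z of the grasp point in the frame of right_eye between -0.02 and 0.07 m) or distance of right_front from where it was at the start of the episode above 0.01 m)) or (y of basket in the frame of steriliser below 0 m and ((horizontal distance between the grasp point and left_eye below 0.02 m and z of the grasp point in the frame of left_eye between -0.02 and 0.07 m) or distance of left_front from where it was at the start of the episode above 0.01 m))).
It fails at once if a drawer is slammed (faster than 0.35 m/s) (velocity of joint any of left_drawer, right_drawer below -0.35 m/s).
It fails at once if something in the drawers is lifted or tipped (z of any of basket, screen, cup_blue in the frame of steriliser above 0.04 m or angle between any of basket, screen, cup_blue's own z axis and vertical above 0.4 rad).
It fails at once if a bystander is moved by more than 20 mm (distance of any of cup_green, pitcher, tamper, portafilter, gasket, box_cutter from where it was at the start of the episode above 0.02 m).
It also fails if it takes over 45 s, if anything falls off the work surface, if the arm or the gripper's body presses on something with over 40 N, if the wrist force passes 120 N, or if a joint passes its speed limit or range.

## Working session

There is one attempt and no reset: what is moved stays moved. The work goes in short steps, Python scripts to look and compute and a shell command to move; the robot and the scene stay as the last step left them, time stands still between calls to the robot, and variables do not carry over. Pictures are saved under pics/ and viewed, at most 10 in all, crops included, and the job is handed in when it is done.

```bash
mkdir -p pics; ls; python3 - <<'E'
from rig import r, cam, readout
import cv2
for n in("top","side"):
    cv2.imwrite(f"pics/{n}0.png",cam.grab_frame(n)[:,:,::-1])
    print(cam.camera_params(n))
print(readout.sense())
E
```

```text
pics
rig.py
steer.py
{'fx': 456.9058549979153, 'fy': 456.9058549979153, 'cx': 326.09063454548874, 'cy': 188.0219762293565, 'dist_coeffs': array([-0.01280472,  0.        ,  0.        ,  0.        ,  0.        ]), 'rvec': array([ 2.15365509, -2.06469329,  0.22685688]), 'tvec': array([ -18.94610109,  555.7570647 , 1181.62123557])}
{'fx': 413.52664105282173, 'fy': 413.52664105282173, 'cx': 312.8744767895024, 'cy': 202.88340343118784, 'dist_coeffs': array([-0.04084895,  0.        ,  0.        ,  0.        ,  0.        ]), 'rvec': array([ 0.06071235, -2.57205049,  1.77150544]), 'tvec': array([ 544.21454479,  104.67260446, 1056.95997705])}
{'clock': 0.1, 'qpos': array([-1.31940186e+00,  3.53608870e-01,  1.63406977e+00, -5.86480267e-06,
        1.15517905e+00, -2.40903378e-03]), 'qvel': array([-1.79144797e-04, -1.56777823e-03, -7.60561518e-04,  7.99628273e-04,
       -6.29482216e-05, -1.02543395e-03]), 'joint_efforts': array([ 7.15470906e-04, -6.06359410e+01, -3.42819357e+01, -3.11258475e-05,
        3.89440553e-03,  4.04929850e-06]), 'eef_pos': array([ 156.82187191, -604.5878445 ,  249.31372472]), 'tcp_rot': array([-3.14032761e+00,  2.31498896e-06,  2.53805870e-01]), 'contact_force': array([ 0.33821482, -0.43553342, -0.22191292]), 'wrist_torque': array([ 0.0057932 , -0.00703517, -0.014406  ]), 'grasp_force': 0.0, 'opening': 0.9989964512056023}
```

View pics/top0.png

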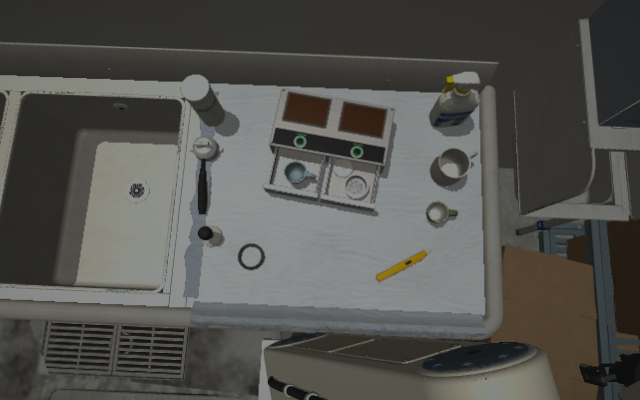

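View pics/side0.png

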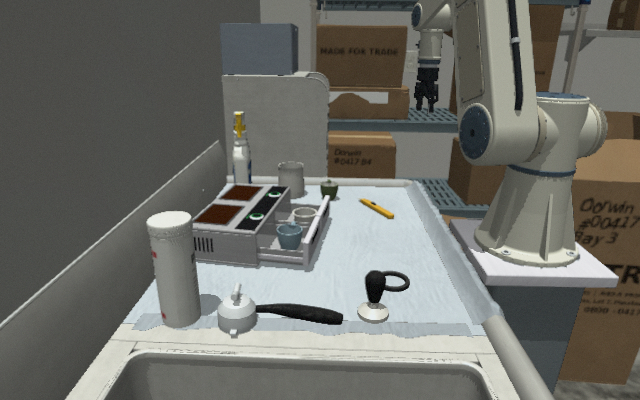

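The top view shows the blue cup in the left drawer (295,173) and the basket in the right drawer (356,186). The eyes are near (300,141) and (357,151). The side view agrees. I'll zoom in for precise points.

```bash
python3 - <<'E'
import cv2
a=cv2.imread("pics/top0.png")[80:220,250:410]; cv2.imwrite("pics/topc.png",cv2.resize(a,None,fx=5,fy=4.2857 and 4.2857*0+4.28,interpolation=cv2.INTER_CUBIC) if 0 else cv2.resize(a,(640,560),interpolation=cv2.INTER_CUBIC))
E
```

```text
(no output)
```

View pics/topc.png

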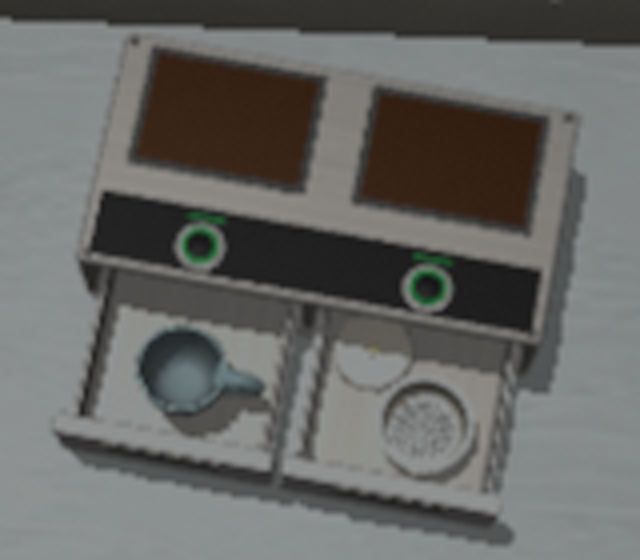

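The crop shows the right drawer holding the screen (375,352) and basket (427,428). The eye lenses are at crop (201,244) and (427,287), and the case top corners at (133,39), (578,116), (540,340) and (82,258). The right panel's top edge runs from (280,478) to (497,513).

```bash
cat > h.py <<'E'
import numpy as np, cv2
from scipy.optimize import least_squares
from rig import r, cam, readout
def proj(n,P):
    c=cam.camera_params(n); K=np.array([[c['fx'],0,c['cx']],[0,c['fy'],c['cy']],[0,0,1]])
    return cv2.projectPoints(np.float64(P).reshape(-1,1,3),c['rvec'],c['tvec'],K,c['dist_coeffs'])[0][:,0]
def S2W(p,P):
    c,s=np.cos(p[2]),np.sin(p[2]); P=np.float64(P).reshape(-1,3)
    return P@np.array([[c,s,0],[-s,c,0],[0,0,1]])+[p[0],p[1],0]
E
python3 - <<'E'
from h import *
uv=np.array([(133,39),(578,116),(540,340),(82,258),(201,244),(427,287),(280,480),(497,515)])
uv=(uv+.5)/4-.5+[250,80]
def pts(p): 
    e=p[3]; f=-99-p[4]
    return S2W(p,[(85,160,92),(85,-160,92),(-85,-160,92),(-85,160,92),(e,78,98),(e,-78,98),(f,-3,76),(f,-153,76)])
s=least_squares(lambda p:(proj("top",pts(p))-uv).ravel(),[600,0,-.2,-60,100])
print(s.x); print(s.fun.reshape(-1,2).round(2))
p=s.x
W=S2W(p,[(p[3],-78,98),(p[3],78,98),(-99-p[4],-78,50)]);print(W.round(1))
print(proj("side",pts(p)).round(1))
a=cv2.imread("pics/side0.png")
for q in proj("side",pts(p)): cv2.circle(a,tuple(int(round(v*16)) for v in q),16,(0,0,255),-1,shift=4)
cv2.imwrite("pics/sidec.png",cv2.resize(a[170:275,180:340],(800,525),interpolation=cv2.INTER_CUBIC))
E
```

```text
[ 7.22323500e+02 -5.56394400e+00 -1.46025329e-01 -5.98104945e+01
  1.02860876e+02]
[[-1.52 -2.14]
 [ 1.07 -0.93]
 [ 0.75  1.75]
 [-1.83  0.68]
 [-0.03  0.18]
 [ 0.59 -0.08]
 [-0.15 -0.76]
 [ 1.09  0.9 ]]
[[651.8 -74.   98. ]
 [674.5  80.3  98. ]
 [511.3 -53.4  50. ]]
[[183.6 225.4]
 [234.8 182.2]
 [290.9 186. ]
 [256.1 232. ]
 [256.6 214.4]
 [274.6 192.7]
 [321.8 214.8]
 [330.7 194.9]]
```

View pics/sidec.png

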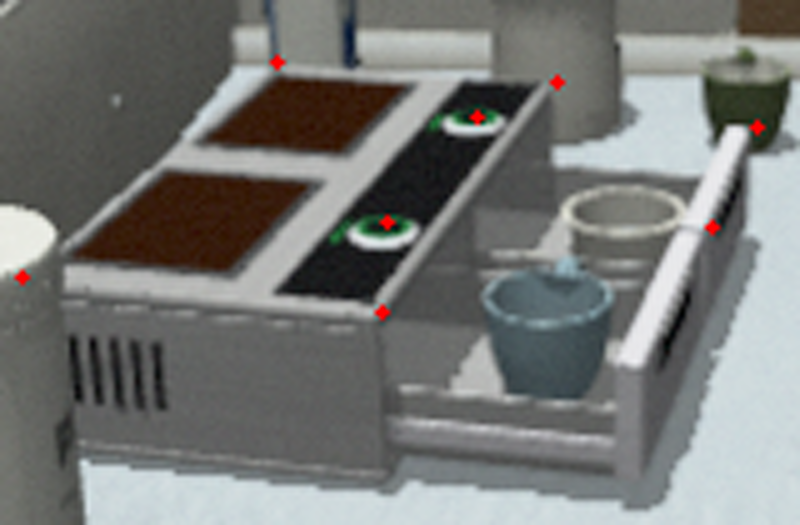

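```bash
cat >> h.py <<'E'
def tri(a,b):
    return least_squares(lambda X:np.r_[(proj("top",X)-a).ravel(),(proj("side",X)-b).ravel()],[600,-50,90])
def togo(W,yaw):
    s=readout.sense(); d=np.float64(W)-s['eef_pos']; R=cv2.Rodrigues(np.array([0,0,s['tcp_rot'][2]]))[0]@np.diag([1,-1,-1])
    print('eef',s['eef_pos'].round(1),s['tcp_rot'].round(3),'tool d',(R.T@d).round(1),'rz',round(s['tcp_rot'][2]-yaw,3),'F',s['contact_force'].round(2))
E
python3 - <<'E'
from h import *
T=lambda u,v:(np.array([u,v])+.5)/4-.5+[250,80]
Sd=lambda u,v:(np.array([u,v])+.5)/5-.5+[180,170]
L=tri(T(201,244),Sd(382,230));Rr=tri(T(427,287),Sd(473,122))
for s in(L,Rr): print(s.x.round(1),s.fun.round(2))
e=tri(T(497,513),Sd(748,128)); f=tri(T(57,428),Sd(628,362))
for s in(e,f): print(s.x.round(1),s.fun.round(2))
d=L.x-Rr.x; print(np.hypot(*d[:2]),-np.arctan2(d[0],d[1])); d=f.x-e.x; print(np.hypot(*d[:2]),-np.arctan2(d[0],d[1]))
# box cutter, gasket, green cup on table
for u in((402,265),(378,279),(427,252),(437,213),(356,186)):
    z=0
    s=least_squares(lambda X:(proj("top",[X[0],X[1],z])-u).ravel(),[500,0]);print(u,s.x.round(0))
E
```

```text
[676.   80.5  94.8] [-0. -0.  0.  0.]
[652.7 -72.7  94.7] [ 0.   -0.07  0.07  0.02]
[ 504.3 -124.6   75.9] [ 0.01 -0.08  0.09  0.02]
[552.7 171.4  73.7] [ 0.1  -1.11  0.87  0.2 ]
154.90205634834754 -0.1512457646442108
300.0087026745704 -0.162201482624035
(402, 265) [ 361. -213.]
(378, 279) [ 321. -148.]
(427, 252) [ 400. -282.]
(437, 213) [ 510. -311.]
(356, 186) [578. -80.]
```

The right eye is at about (652.5,-73.5), steriliser yaw is about -0.15, and the right panel centre is at about (513,-52.5). I'll turn the tool and shut the fingers first.

The rows are not in the units I measure in: shifts go in shares of 80 cm and turns go in shares of 4 rad. I convert before sending: 0.104 rad / 4 = 0.026.

```bash
python3 steer.py '[[[0, 0, 0.025, 0, 0, 0, 0], [0, 0, 0.025, 0, 0, 0, 0], [0, 0, 0.025, 0, 0, 0, 0], [0, 0, 0.026, 0, 0, 0, 0], [0, 0, 0, 0, 0, 0, 0]]]' 20; python3 -c "
from h import *
togo([439,-41.4,250],-.15)"
```

```text
clock: 0.52
eef_pos: [156.8, -604.7, 249.6]
tcp_rot: [-3.141, 0.0, -0.155]
contact_force: [-0.1, 0.2, 0.2]
opening: 0.302
grasp_force: 0.0
eef [ 156.8 -604.7  249.6] [-3.141  0.    -0.155] tool d [ 1.919e+02 -6.001e+02 -4.000e-01] rz -0.005 F [-0.05  0.16  0.16]
```

Converted, -33 mm / 800 = -0.0413, 10 mm / 800 = 0.0125.

```bash
python3 steer.py '[[[0, 0, 0, 0.0125, -0.0413, 0, 0], [0, 0, 0, 0.0125, -0.0413, 0, 0], [0, 0, 0, 0.0125, -0.0413, 0, 0], [0, 0, 0, 0.0125, -0.0413, 0, 0], [0, 0, 0, 0.0125, -0.0413, 0, 0]]]' && python3 steer.py '[[[0, 0, 0, 0.0125, -0.0413, 0, 0], [0, 0, 0, 0.0125, -0.0413, 0, 0], [0, 0, 0, 0.0125, -0.0413, 0, 0], [0, 0, 0, 0.0125, -0.0413, 0, 0], [0, 0, 0, 0.0125, -0.0413, 0, 0]]]' && python3 steer.py '[[[0, 0, 0, 0.0125, -0.0413, 0, 0], [0, 0, 0, 0.0125, -0.0413, 0, 0], [0, 0, 0, 0.0125, -0.0413, 0, 0], [0, 0, 0, 0.0125, -0.0413, 0, 0], [0, 0, 0, 0, 0, 0, 0]]]'; python3 -c "
from h import *
togo([439,-41.4,68],-.15)"
```

```text
clock: 0.93
eef_pos: [231.3, -447.7, 249.7]
tcp_rot: [-3.141, 0.0, -0.147]
contact_force: [0.8, 0.0, -0.1]
opening: 0.001
grasp_force: 0.0
clock: 1.35
eef_pos: [305.4, -292.1, 250.0]
tcp_rot: [3.142, -0.0, -0.147]
contact_force: [0.5, -0.5, 0.3]
opening: 0.0
grasp_force: 0.0
clock: 1.77
eef_pos: [366.1, -164.9, 250.0]
tcp_rot: [-3.14, -0.001, -0.143]
contact_force: [0.2, -0.5, -0.2]
opening: 0.001
grasp_force: 0.0
eef [ 366.1 -164.9  250. ] [-3.14e+00 -1.00e-03 -1.43e-01] tool d [  54.6 -132.6  182. ] rz 0.007 F [ 0.17 -0.51 -0.22]
```

Converted, 35 mm / 800 = 0.0438, -33 mm / 800 = -0.0413, 0.007 rad / 4 = 0.0018.

```bash
python3 steer.py '[[[0, 0, 0.0018, 0.0163, -0.0413, 0, 0], [0, 0, 0, 0.0163, -0.0413, 0, 0], [0, 0, 0, 0.0163, -0.0413, 0, 0], [0, 0, 0, 0.0163, -0.0413, 0.025, 0], [0, 0, 0, 0.0025, 0, 0.0438, 0]]]' && python3 steer.py '[[[0, 0, 0, 0, 0, 0.0438, 0], [0, 0, 0, 0, 0, 0.0438, 0], [0, 0, 0, 0, 0, 0.0438, 0], [0, 0, 0, 0, 0, 0.025, 0], [0, 0, 0, 0, 0, 0, 0]]]'; python3 -c "
from h import *
togo([513,-52.5,68],-.15)
cv2.imwrite('pics/side1.png',cv2.resize(cam.grab_frame('side')[160:290,180:380,::-1],(800,520)))"
```

```text
clock: 2.18
eef_pos: [443.6, -43.7, 197.5]
tcp_rot: [-3.14, -0.009, -0.151]
contact_force: [0.5, -0.3, -0.2]
opening: -0.0
grasp_force: 0.0
clock: 2.6
eef_pos: [435.3, -47.1, 66.4]
tcp_rot: [3.141, 0.007, -0.154]
contact_force: [-1.1, 0.7, -0.0]
opening: -0.0
grasp_force: 0.0
eef [435.3 -47.1  66.4] [ 3.141  0.007 -0.154] tool d [77.6 -6.5 -1.6] rz -0.004 F [-1.06  0.7  -0.02]
```

View pics/side1.png

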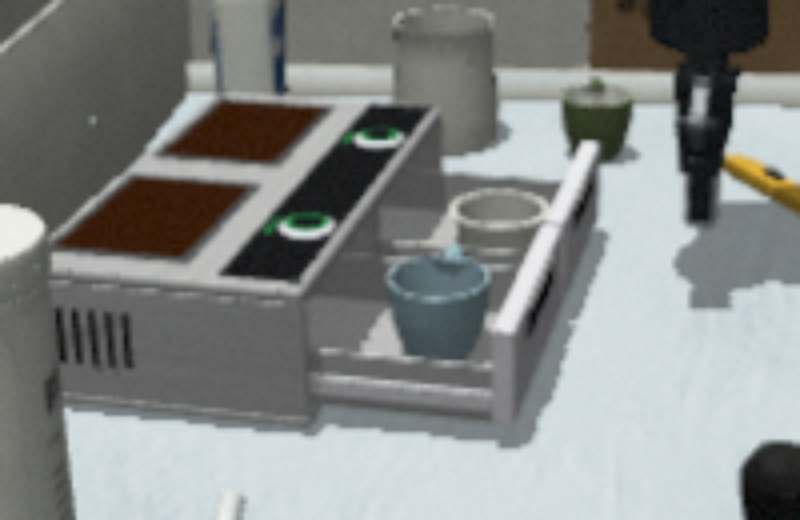

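The shut fingertips, at crop (700,215), stand clear in front of the right panel. Next I'll approach and push gently.

```bash
python3 steer.py '[[[0, 0, 0, 0.0138, -0.0038, 0, 0], [0, 0, 0, 0.0138, -0.0038, 0, 0], [0, 0, 0, 0.0138, 0, 0, 0], [0, 0, 0, 0.0138, 0, 0, 0], [0, 0, 0, 0.0075, 0, 0, 0]]]' && python3 steer.py '[[[0, 0, 0, 0.0075, 0, 0, 0], [0, 0, 0, 0.0075, 0, 0, 0], [0, 0, 0, 0.0075, 0, 0, 0], [0, 0, 0, 0.0075, 0, 0, 0], [0, 0, 0, 0.0075, 0, 0, 0]]]' && python3 steer.py '[[[0, 0, 0, 0.0088, 0, 0, 0], [0, 0, 0, 0.0088, 0, 0, 0], [0, 0, 0, 0.0088, 0, 0, 0], [0, 0, 0, 0.0088, 0, 0, 0], [0, 0, 0, 0.0088, 0, 0, 0]]]'; python3 -c "
from h import *
togo([652.5-49,-73.5+7.5,68],-.15)"
```

```text
clock: 3.07
eef_pos: [491.8, -49.3, 71.2]
tcp_rot: [-3.141, -0.004, -0.157]
contact_force: [0.2, 0.5, 0.9]
opening: 0.001
grasp_force: 0.0
clock: 3.48
eef_pos: [518.0, -53.6, 69.8]
tcp_rot: [-3.142, 0.001, -0.157]
contact_force: [-2.9, 0.9, 0.7]
opening: 0.002
grasp_force: 1.3
clock: 3.9
eef_pos: [553.4, -59.2, 69.9]
tcp_rot: [-3.142, 0.0, -0.157]
contact_force: [-1.4, 2.4, 0.6]
opening: -0.002
grasp_force: 1.3
eef [553.4 -59.2  69.9] [-3.142  0.    -0.157] tool d [50.5 -1.1  1.9] rz -0.007 F [-1.41  2.44  0.56]
```

Contact is made and the drawer is sliding at about 3 N. I'll carry on, slower towards the end.

Converted, 7 mm / 800 = 0.0088, 6 mm / 800 = 0.0075.

```bash
python3 steer.py '[[[0, 0, 0, 0.0088, 0, 0, 0], [0, 0, 0, 0.0088, 0, 0, 0], [0, 0, 0, 0.0088, 0, 0, 0], [0, 0, 0, 0.0088, 0, 0, 0], [0, 0, 0, 0.0075, 0, 0, 0]]]' && python3 steer.py '[[[0, 0, 0, 0.005, 0, 0, 0], [0, 0, 0, 0.0038, 0, 0, 0], [0, 0, 0, 0.0025, 0, 0, 0], [0, 0, 0, 0.0025, 0, 0, 0], [0, 0, 0, 0, 0, 0, 0]]]'; python3 -c "
from h import *
togo([652.5-49,-73.5+7.5,68],-.15)"
```

```text
clock: 4.32
eef_pos: [587.2, -64.6, 70.0]
tcp_rot: [3.142, -0.0, -0.157]
contact_force: [-2.4, 1.4, 0.2]
opening: -0.002
grasp_force: 1.3
clock: 4.73
eef_pos: [597.7, -66.4, 70.1]
tcp_rot: [3.141, -0.001, -0.157]
contact_force: [-0.1, 0.5, -0.0]
opening: -0.004
grasp_force: 0.1
eef [597.7 -66.4  70.1] [ 3.141e+00 -1.000e-03 -1.570e-01] tool d [ 5.6 -1.3  2.1] rz -0.007 F [-0.08  0.54 -0.04]
```

Converted, 2 mm / 800 = 0.0025.

```bash
python3 steer.py '[[[0, 0, 0, 0.0025, 0, 0, 0], [0, 0, 0, 0.0025, 0, 0, 0], [0, 0, 0, 0, 0, 0, 0]]]' && python3 steer.py '[[[0, 0, 0, 0.0025, 0, 0, 0], [0, 0, 0, 0.0013, 0, 0, 0], [0, 0, 0, 0, 0, 0, 0]]]'&& python3 steer.py '[[[0, 0, 0, 0.0013, 0, 0, 0], [0, 0, 0, 0.0013, 0, 0, 0], [0, 0, 0, 0, 0, 0, 0]]]'
```

```text
clock: 4.98
eef_pos: [601.6, -67.0, 70.1]
tcp_rot: [3.141, -0.001, -0.157]
contact_force: [-0.9, 0.9, 0.3]
opening: 0.004
grasp_force: 0.3
clock: 5.23
eef_pos: [603.5, -67.3, 69.9]
tcp_rot: [3.142, 0.002, -0.157]
contact_force: [-4.6, 0.3, 2.8]
opening: -0.002
grasp_force: 2.3
clock: 5.48
eef_pos: [603.6, -67.2, 69.6]
tcp_rot: [3.141, 0.006, -0.157]
contact_force: [-11.3, 1.9, 6.9]
opening: 0.003
grasp_force: 5.7
```

Converted, 1 mm / 800 = 0.0013.

```bash
python3 steer.py '[[[0, 0, 0, 0.0013, 0, 0, 0], [0, 0, 0, 0, 0, 0, 0], [0, 0, 0, 0, 0, 0, 0]]]'; python3 steer.py '[[[0, 0, 0, -0.01, 0, 0, 0], [0, 0, 0, -0.015, 0, 0, 0], [0, 0, 0, -0.015, 0, 0, 0], [0, 0, 0, 0, 0, -0.025, 0], [0, 0, 0, 0, 0, -0.0375, 0]]]'; python3 steer.py '[[[0, 0, 0, 0, 0, -0.0375, 0], [0, 0, 0, 0, 0, -0.025, 0], [0, 0, 0, 0, 0, 0, 0]]]';python3 -c "
from h import *
togo([652.5,-73.5,142],-.15)
a=cam.grab_frame('side')[160:260,180:340,::-1]
cv2.imwrite('pics/side2.png',cv2.resize(a,(800,500),interpolation=2))"
```

```text
clock: 5.73
eef_pos: [603.6, -67.2, 69.4]
tcp_rot: [3.141, 0.007, -0.157]
contact_force: [-13.6, 2.4, 9.4]
opening: -0.002
grasp_force: 7.2
clock: 6.15
eef_pos: [573.4, -62.6, 118.1]
tcp_rot: [3.141, 0.004, -0.157]
contact_force: [0.6, 0.0, -0.2]
opening: -0.001
grasp_force: 0.0
clock: 6.4
eef_pos: [578.8, -63.2, 174.8]
tcp_rot: [-3.141, -0.009, -0.157]
contact_force: [1.2, -0.0, -0.0]
opening: -0.001
grasp_force: 0.0
eef [578.8 -63.2 174.8] [-3.141 -0.009 -0.157] tool d [74.4 -1.3 32.8] rz -0.007 F [ 1.2  -0.04 -0.  ]
```

View pics/side2.png

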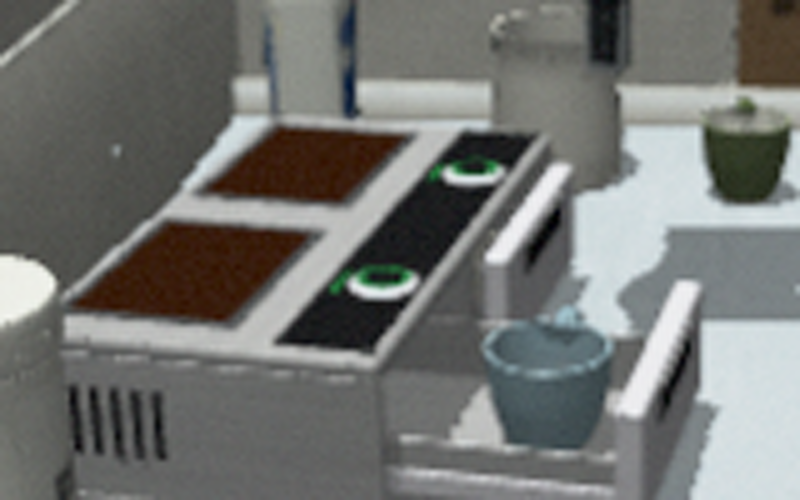

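The right drawer now looks flush, with its panel top edge running from (570,168) to (505,262). The left drawer is untouched. I'll check this numerically.

```bash
python3 - <<'E'
from h import *
p=[0,0,-.155]; e=S2W(p,[(60-99,-75,76),(60-99,75,76),(60-85,-75,76),(60-85,75,76)])+[652.5,-73.5,0]  # panel corners rel. eye
print(((proj('side',e)-[180,160]+.5)*5-.5).round(0))
E
```

```text
[[577. 164.]
 [507. 261.]
 [553. 162.]
 [481. 258.]]
```

The predicted home position matches to within about 1 px, and the hard stop confirms it. Next I'll hover over the right eye.

Converted, 16 mm / 800 = 0.02, 10 mm / 800 = 0.0125.

```bash
python3 steer.py '[[[0, 0, 0, 0.02, 0, 0, 0], [0, 0, 0, 0.02, 0, 0, 0], [0, 0, 0, 0.02, 0, 0, 0], [0, 0, 0, 0.02, 0, 0, 0], [0, 0, 0, 0.0125, -0.0013, 0, 0]]]'; python3 steer.py '[[[0, 0, 0, 0.0063, 0, 0.01, 0], [0, 0, 0, 0, 0, 0.01, 0], [0, 0, 0, 0, 0, 0.01, 0], [0, 0, 0, 0, 0, 0.01, 0], [0, 0, 0, 0, 0, 0, 0]]]';python3 -c "
from h import *
togo([652.5,-73.5,142],-.15)
a=cam.grab_frame('side')[130:230,200:360,::-1]
cv2.imwrite('pics/side3.png',cv2.resize(a,(800,500),interpolation=2))"
```

```text
clock: 6.87
eef_pos: [649.9, -73.7, 168.7]
tcp_rot: [3.141, -0.0, -0.157]
contact_force: [0.7, 0.1, -0.0]
opening: -0.001
grasp_force: 0.0
clock: 7.28
eef_pos: [651.6, -73.9, 135.3]
tcp_rot: [3.141, 0.004, -0.157]
contact_force: [0.1, 0.6, -0.3]
opening: 0.001
grasp_force: 0.0
eef [651.6 -73.9 135.3] [ 3.141  0.004 -0.157] tool d [ 0.8 -0.5 -6.7] rz -0.007 F [ 0.07  0.64 -0.35]
```

View pics/side3.png

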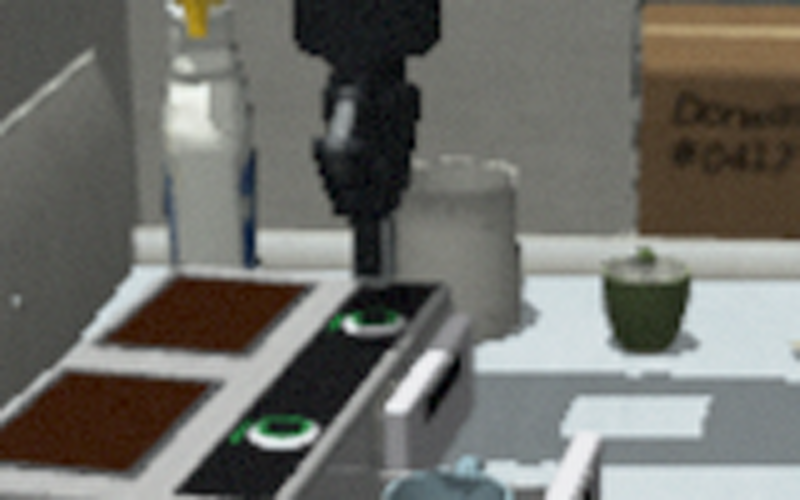

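The fingertips, at (370,272), are directly above the right eye at (373,320). I'll rise 7 mm and dwell.

Converted, -7 mm / 800 = -0.0088.

```bash
for i in 1; do python3 steer.py '[[[0, 0, 0, 0, 0, -0.0088, 0], [0, 0, 0, 0, 0, 0, 0], [0, 0, 0, 0, 0, 0, 0], [0, 0, 0, 0, 0, 0, 0], [0, 0, 0, 0, 0, 0, 0]]]'; python3 steer.py '[[[0, 0, 0, 0, 0, 0, 0], [0, 0, 0, 0, 0, 0, 0], [0, 0, 0, 0, 0, 0, 0], [0, 0, 0, 0, 0, 0, 0], [0, 0, 0, 0, 0, 0, 0]]]'; python3 steer.py '[[[0, 0, 0, 0, 0, 0, 0], [0, 0, 0, 0, 0, 0, 0], [0, 0, 0, 0, 0, 0, 0], [0, 0, 0, 0, 0, 0, 0], [0, 0, 0, 0, 0, 0, 0]]]'; python3 steer.py '[[[0, 0, 0, 0, 0, 0, 0], [0, 0, 0, 0, 0, 0, 0], [0, 0, 0, 0, 0, 0, 0], [0, 0, 0, 0, 0, 0, 0], [0, 0, 0, 0, 0, 0, 0]]]'; python3 steer.py '[[[0, 0, 0, 0, 0, 0, 0], [0, 0, 0, 0, 0, 0, 0], [0, 0, 0, 0, 0, 0, 0], [0, 0, 0, 0, 0, 0, 0], [0, 0, 0, 0, 0, 0, 0]]]';python3 steer.py '[[[0, 0, 0, 0, 0, 0, 0], [0, 0, 0, 0, 0, 0, 0], [0, 0, 0, 0, 0, 0, 0], [0, 0, 0, 0, 0, 0, 0], [0, 0, 0, 0, 0, 0, 0]]]'; done | grep -E 'clock|eef|force'
```

```text
clock: 7.75
eef_pos: [653.8, -74.2, 145.4]
contact_force: [-0.3, 0.5, -0.6]
grasp_force: 0.0
clock: 8.17
eef_pos: [653.7, -74.1, 144.9]
contact_force: [-0.1, 0.1, 0.2]
grasp_force: 0.0
clock: 8.58
eef_pos: [653.7, -74.1, 145.0]
contact_force: [-0.4, -0.1, -0.0]
grasp_force: 0.0
clock: 9.0
eef_pos: [653.7, -74.1, 145.0]
contact_force: [-0.3, -0.5, -0.4]
grasp_force: 0.0
clock: 9.42
eef_pos: [653.7, -74.2, 145.0]
contact_force: [-0.2, -0.1, 0.8]
grasp_force: 0.0
clock: 9.83
eef_pos: [653.7, -74.2, 145.0]
contact_force: [-0.4, 0.3, 1.5]
grasp_force: 0.0
```

The dwell lasted about 2.5 s. Now I'll withdraw up and back.

Converted, -35 mm / 800 = -0.0438, -30 mm / 800 = -0.0375.

```bash
python3 steer.py '[[[0, 0, 0, 0, 0, -0.025, 0], [0, 0, 0, 0, 0, -0.0375, 0], [0, 0, 0, -0.0188, 0, -0.0375, 0], [0, 0, 0, -0.0375, 0, -0.025, 0], [0, 0, 0, -0.0438, 0, 0, 0]]]'; python3 steer.py '[[[0, 0, 0, -0.0438, 0, 0, 0], [0, 0, 0, -0.0438, 0, 0, 0], [0, 0, 0, -0.0375, 0, 0, 0], [0, 0, 0, -0.0188, 0, 0, 0], [0, 0, 0, 0, 0, 0, 0]]]'; python3 steer.py '[[[0, 0, 0, 0, 0, 0, 0], [0, 0, 0, 0, 0, 0, 0], [0, 0, 0, 0, 0, 0, 0], [0, 0, 0, 0, 0, 0, 0]]]'; python3 -c "
from h import *
cv2.imwrite('pics/top9.png',cv2.resize(cam.grab_frame('top')[70:290,180:490,::-1],(775,550)))"
```

```text
clock: 10.25
eef_pos: [577.2, -61.9, 249.5]
tcp_rot: [-3.141, -0.008, -0.157]
contact_force: [0.2, 0.4, 0.9]
opening: -0.002
grasp_force: 0.0
clock: 10.67
eef_pos: [457.9, -43.2, 245.0]
tcp_rot: [3.142, 0.002, -0.157]
contact_force: [-0.1, -0.3, 0.8]
opening: 0.001
grasp_force: 0.0
clock: 11.0
eef_pos: [462.1, -43.8, 244.9]
tcp_rot: [3.142, -0.0, -0.157]
contact_force: [-0.5, 0.2, 0.0]
opening: -0.004
grasp_force: 0.0
```

View pics/top9.png

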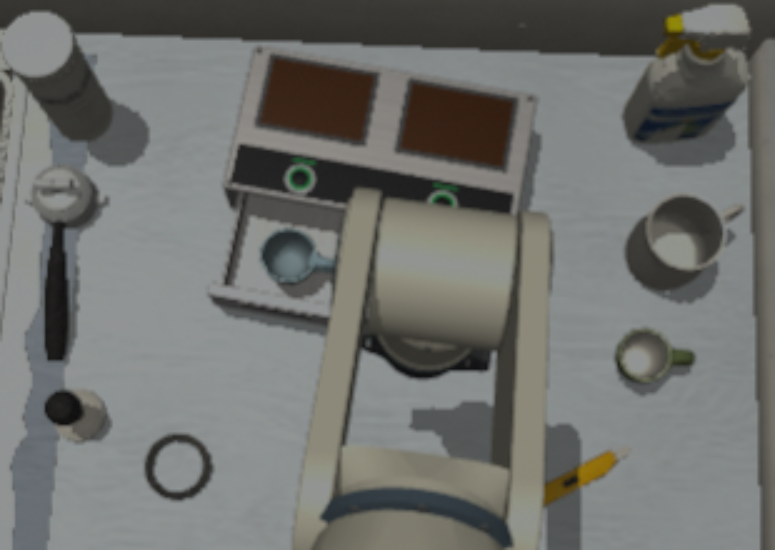

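The left drawer is still open with the cup at (290,257), the bystanders are in place, and the hand is about 250 mm from the eye. I'm handing the job in.

```bash
python3 -c "
from rig import r, cam, readout
print(r.sign_off())"
```

```text
the job is handed in; nothing more can be done
None
```

I pushed the right drawer (basket and screen) gently home, held the fingertips about 28 mm above its start eye for about 2.5 s without touching, drew the hand about 24 cm away, left the blue cup's drawer open, and handed the job in; no verdict came back.

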